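# Clear the masking bench

## Task

Tidy up after masking: stand the two paint tins in the divided tray, one in each bay, and lay the cork sanding block sole down in the plain tray. Slip the tape rolls flat onto the spindle of the tape stand, the big roll at the bottom and the small one on top of it. Keep the tins upright the whole time, and leave the tape measure and the wet green tube where they are.

Things in the scene. Friction and masses are not known exactly. Their poses are not given: they have to be found in the camera images.
- tin_a_center (a point): small closed paint tin of bare metal, upright cylinder with a lid, diameter 52 mm, height 62 mm, about 160 g, loose. The point is its centre, 31 mm above its underside; z runs up its axis. The two tins are alike and either may take either bay.
- tin_b_center (a point): small closed paint tin of bare metal, upright cylinder with a lid, diameter 52 mm, height 62 mm, about 160 g, loose. The point is its centre, 31 mm above its underside; z runs up its axis. The two tins are alike and either may take either bay.
- sanding_block_mid (a point): cork sanding block with a thin dark sole underneath, 44 mm (its x) by 90 mm (its y, the long way) by 40 mm high (z), about 70 g, loose, sole down. The point is its centre, 20 mm above its underside.
- big_roll_mid (a point): big roll of masking tape, a ring lying flat: outer diameter 66 mm, core hole 36 mm, 30 mm high, about 90 g, loose. The point is the middle of its hole, half-way up (15 mm); z is its axis.
- small_roll_mid (a point): small roll of the same masking tape, a ring lying flat: outer diameter 52 mm, core hole 36 mm, 15 mm high, about 30 g, loose. The point is the middle of its hole, half-way up (7.5 mm); z is its axis.
- tin_tray: grey tray with a wall across its middle that makes two equal bays, fixed to the bench: 90 mm (its x) by 170 mm (its y), rim 12 mm high, walls and floor 3 mm thick. Origin: centre of its underside. The bays' centres lie 42 mm to either side along its y; each bay is 84 mm by about 80 mm inside.
- block_tray: grey undivided tray, fixed to the bench: 114 mm (its x) by 140 mm (its y, the long way), rim 12 mm high, walls and floor 3 mm thick, 108 by 134 mm inside. Origin: centre of its underside.
- tape_stand: tape stand, fixed to the bench: a grey round base of diameter 90 mm and 8 mm thick with an upright steel spindle of diameter 14 mm in its centre, its blunt tip 62 mm above the bench. Origin: centre of its underside, on the spindle's axis; z up.
- tape_measure_mid (a point): yellow tape measure lying on the bench, 68 x 66 x 36 mm, loose; a bystander. The point is its centre, 18 mm up.
- green_tube_mid (a point): freshly painted green bent bicycle tube, a U lying flat on the bench, about 280 mm (along its x) by 116 mm, 26 mm thick, loose; a bystander. The point is the middle of the U, in the open between its legs, 13 mm up.

How it is judged:
By the outcome, as a careful person would: the job done as asked, in the order asked, and still so for the second after the job is handed in, with the robot touching nothing.
It also fails if it takes over 102 s, if anything falls off the work surface, if the arm or the gripper's body presses on something with over 40 N, if the wrist force passes 120 N, or if a joint passes its speed limit or range.

## Robot

A 6-joint arm with a two-finger parallel gripper is mounted at the origin on the work surface. World frame = base frame: x ahead of the robot, y to its left, z up, the work surface at z = 0. Lengths are in mm, angles in rad, forces in N, time in s.
With the tool pointing down it reaches from about 250 to 775 mm from the base axis. Payload 4 kg.
Tool frame: the origin (TCP) lies on the centre line of the jaws, within the pads' length; the fingertips stand 14 mm ahead of it and the grasp point (between the pads) lies 5 mm behind it; z points along the fingers, y is the line along which they close (so a half turn about z gives the same grasp; the last joint's range is limited). The gripper opens to 94 mm and grips with 3 to 60 N. Pads are 16 mm wide; open, the fingers measure 119 mm over their backs; the gripper's body (75 mm by 177 mm) begins 78 mm behind the grasp point.
Start: joints at [-1.251, 0.087, 1.371, -0, 1.684, -0.103], TCP at [225.673, -501.588, 219.506] pointing down, gripper open.
Joint ranges: [-3.1, 3.1], [-0.76, 2.03], [0.27, 2.55], [-1.08, 4.22], [0.17, 2.65], [-2.57, 2.57]. Speed limits (rad/s): [2.79, 2.79, 3.14, 3.14, 3.14, 3.14].

## Interface

Orientations are given as a unit quaternion [w, x, y, z].
In Python, from workcell import sense, optics, job gives the robot as it stands.
- The arm moves only by the tool carry_out, never from a script. Its argument "commands" is a list of rows, each a list of 3 entries, a list of its own where there are three numbers: the shift along the tool's x, y, z as a fraction of full scale, then the turn, a rotation vector about the tool's x, y, z as a fraction of full scale, then the opening, from 0 (shut) to 1 (fully open). A call has 1 to 8 rows; each row is the pose to reach, as a shift and turn from the pose commanded when the call began, along the tool's axes at that moment, turning the shorter way round; what a row does not reach only later rows make up. Full scale, the value 1, is 120 mm for a shift and pi rad for a turn. A row lasts 1/8 s, in which the tool goes at most 62.5 mm and 10.7 degrees, less where a joint would pass 70% of its speed; a pose out of reach is approached as far as the arm can. A call with a number of a shift or a turn outside -1 to 1 is refused whole. A call with a gripper value outside its range is refused whole. The fingers move at their own pace and stop on an object; "force" is the grip in N (left out, the last holds). Time passes only in rows, so rows that repeat a pose let the fingers close. It gives the time, the measured TCP pose, the force, the opening and the grip force at its end, in the units of the state.
- sense(): the state, without advancing time (a new reading comes with each control period).
- optics.get_image(name): name is "side" or "top"; returns a dict with "img" (420x560x3 uint8, red, green, blue), "z_map" (420x560 float32, mm along the optical axis (not along the pixel's ray), 0 where there is no reading), "fx", "fy", "cx", "cy" (pixels), "extrinsics" (4x4, takes a point from world to camera coordinates). Camera axes: x right, y down, z forward; pixel columns grow to the right and rows downward; lengths in mm; the calibration is good to about 2 mm. A picture is of the moment at which its call begins.
- job.finish_job(): hands the job in; it is judged then, once.
Trained networks look in a picture, given as the dict that the camera call returned (one of the last four; its "shot" number tells which), for a name from the list of things; names that differ only in an ending like _2 or _b are one class to them, and where a whole thing is asked for, a point or a joint stands for the part that bears it (a point fixed in the world has none). Each returns a list of dicts, best first, with "score" (0 to 1); they miss things now and then, are a little off and sometimes report something else, mostly with a low value. They report only what shows in the picture. A call takes as long as a camera call.
- optics.regions_of(picture, query): "pixels" (420x560 bool, what is visible of it) and "rect" ([left, top, width, height] in pixels, round what is visible of it).
The state is a dict: "clock": time; "joint_positions": joint angles; "dq": joint speeds; "tau": joint torques, N m; "tcp_pos": TCP position; "eef_rot": TCP orientation; "ft_force": force on the tool from outside, world axes, zero at the start; "ft_torque": the same for the moment, N m; "opening": finger opening in mm; "gripper_force": force on a finger pad.
Only numpy, scipy, OpenCV 4.12 (cv2) and the standard library are available. Lean on these libraries where they do the work, as an engineer would, in place of code of your own. Each camera call takes 0.05 s, during which the arm holds its last target. There are 200 camera calls.

## Working session

There is one attempt and no reset: what is moved stays moved. The work goes in short steps, Python scripts to look and compute and a tool call to move; the robot and the scene stay as the last step left them, time stands still between calls to the robot, and variables do not carry over. Pictures are saved under pics/ and viewed, at most 14 in all, crops included, and the job is handed in when it is done.

Besides the shell and the picture viewer there is one more tool, called after "Emit:" as name(argument=value, ...) on one line, values as JSON. carry_out: Moves the arm, as the interface text tells. Its arguments: {"type":"object","properties":{"commands":{"type":"array"},"force":{"type":"number"}},"required":["commands"]}

```bash
mkdir -p pics; ls
cat > h.py <<'E'
import numpy as np, cv2
from workcell import sense, optics, job
def cloud(p):
    z=p["z_map"].astype(float); v,u=np.mgrid[0:z.shape[0],0:z.shape[1]]
    c=np.stack([(u-p["cx"])/p["fx"]*z,(v-p["cy"])/p["fy"]*z,z],-1)
    E=np.array(p["extrinsics"]); w=(c-E[:3,3])@E[:3,:3]
    w[z<=0]=np.nan
    return w
def save(p,n): cv2.imwrite("pics/"+n,p["img"][...,::-1])
E
python3 - <<'E'
from h import *
s=sense(); print(s)
for n in("top","side"):
    p=optics.get_image(n); save(p,n+"0.png"); w=cloud(p)
    print(n,p["fx"],np.round(np.linalg.inv(np.array(p["extrinsics"])),2).tolist())
    for q in["tin_a_center","sanding_block_mid","big_roll_mid","small_roll_mid","tin_tray","block_tray","tape_stand","tape_measure_mid","green_tube_mid"]:
        for r in optics.regions_of(p,q)[:3]:
            if r["score"]<.3: continue
            m=r["pixels"]; pts=w[m]; pts=pts[~np.isnan(pts[:,0])]
            zt=np.percentile(pts[:,2],90); t=pts[pts[:,2]>zt-5]
            rect=cv2.minAreaRect(t[:,:2].astype(np.float32))
            print(q,round(r["score"],2),r["rect"],"ztop",round(zt,1),"mean",t[:,:2].mean(0).round(1),"rect",np.round(rect[0],1),np.round(rect[1],1),round(rect[2],1))
E
```

```text
pics
{'clock': 0.0, 'joint_positions': array([-1.25108301e+00,  8.79267104e-02,  1.37225997e+00,  3.32074922e-06,
        1.68356966e+00, -1.03122555e-01]), 'dq': array([-0.00016062, -0.00059238, -0.00011919, -0.00077031, -0.00101436,
        0.00119404]), 'tau': array([-6.92183512e-04, -3.40178168e+01, -3.02432585e+01,  7.17940112e-02,
        3.28671292e-02, -1.90014812e-04]), 'tcp_pos': array([ 225.51404289, -501.0751795 ,  218.31669704]), 'eef_rot': array([-1.07568337e-03,  9.77733737e-01,  2.09846535e-01, -1.15289337e-04]), 'ft_force': array([ 0.00933884, -0.58134937, -0.48309924]), 'ft_torque': array([ 0.04230681, -0.03296774,  0.00325151]), 'gripper_force': 0.0, 'opening': 93.68555404431535}
top 500.6513448786125 [[-0.0, -0.99, 0.15, 294.44], [-1.0, 0.0, -0.01, -15.16], [0.01, -0.15, -0.99, 1633.51], [0.0, 0.0, 0.0, 1.0]]
tin_a_center 0.73 [306.4, 215.8, 14.1, 20.4] ztop 66.3 mean [ 454.8 -149.9] rect [ 456.3 -151.3] [45.8 47. ] 71.6
sanding_block_mid 0.85 [204.1, 224.0, 31.4, 18.7] ztop 43.9 mean [437.2 143.4] rect [437.4 144.1] [43.1 89.6] 4.0
big_roll_mid 0.54 [352.2, 222.3
[... 1311 characters left out ...]
rect [448.1  -6.6] [45.2 50.6] 6.7
tin_tray 0.92 [168.3, 249.5, 74.9, 59.6] ztop 10.3 mean [639.1 240.1] rect [638.2 231.5] [172.8  91.9] 80.7
block_tray 0.59 [232.1, 173.0, 42.8, 25.1] ztop 9.4 mean [ 646.8 -202. ] rect [ 648.  -205.9] [114.6 146.3] 1.4
tape_stand 0.83 [224.8, 203.2, 29.7, 33.6] ztop 29.1 mean [627.3  14.9] rect [627.4  13.8] [12.5 10.2] 44.4
tape_stand 0.31 [134.4, 320.9, 46.3, 40.5] ztop 37.0 mean [656.2 434.3] rect [657.3 431.4] [65.7 64.2] 6.7
tape_measure_mid 0.66 [134.5, 320.9, 47.1, 41.9] ztop 37.0 mean [656.3 434.3] rect [657.3 431.4] [65.7 64.2] 6.6
green_tube_mid 0.56 [236.3, 144.9, 80.3, 14.3] ztop 24.6 mean [ 639.  -463.6] rect [ 623.9 -458.2] [113.1 278.4] 85.8
```

Run:
```python
import cv2
a=cv2.imread("pics/top0.png")[110:290,100:450];b=cv2.imread("pics/side0.png")[120:400,100:400]
cv2.imwrite("pics/topc.png",cv2.resize(a,None,fx=2.2,fy=2.2,interpolation=cv2.INTER_CUBIC));cv2.imwrite("pics/sidec.png",cv2.resize(b,None,fx=2.1,fy=2.1,interpolation=cv2.INTER_CUBIC))
```

```text
(no output)
```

View pics/topc.png

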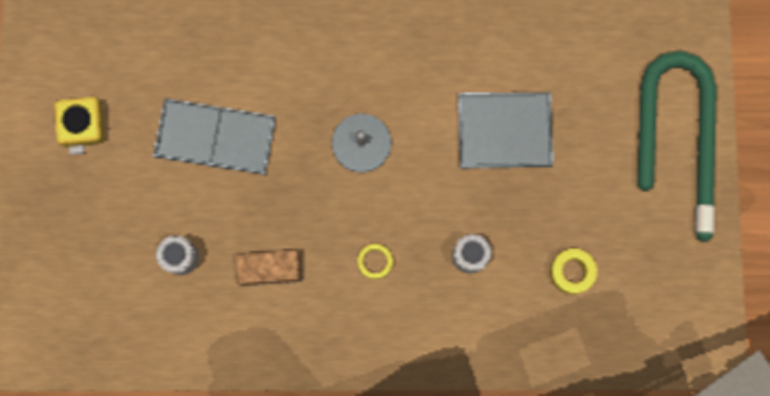

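View pics/sidec.png

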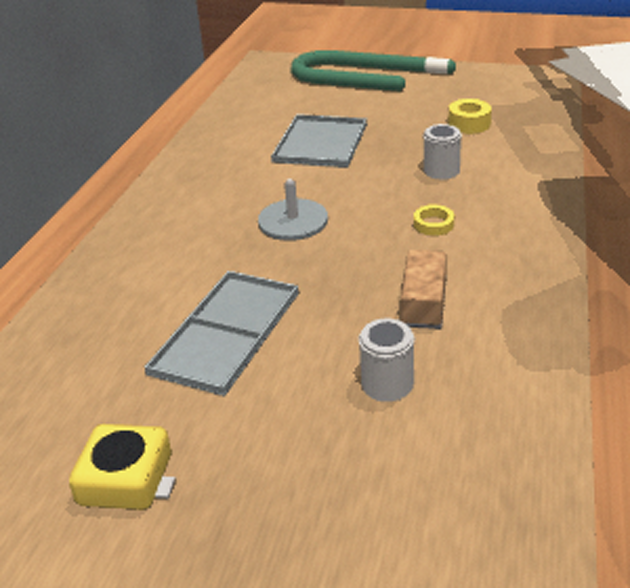

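The top crop shows two tins at (177,254) and (472,253), the block at (268,267), the small roll at (375,261), the big roll at (574,271) and the stand at (361,142). The tin tray is at (215,137) and the block tray at (505,130). The networks missed the second tin (left, near y≈+290), so I'll get it from the height map, along with the tin tray and the spindle.

Run:
```python
from h import *
def rep(t,l):
    r=cv2.minAreaRect(t[:,:2].astype(np.float32)); print(l,len(t),"z",np.round(np.median(t[:,2]),1),"med",np.median(t[:,:2],0).round(1),"rect",np.round(r[0],1),np.round(r[1],1),round(r[2],1))
for n in("top","side"):
    p=optics.get_image(n); w=cloud(p); P=w[~np.isnan(w[...,0])]
    bx=lambda x,y,r,z0,z1:P[(abs(P[:,0]-x)<r)&(abs(P[:,1]-y)<r)&(P[:,2]>z0)&(P[:,2]<z1)]
    b=bx(520,70,25,-20,20); print(n,"bench",np.median(b[:,2]).round(1))
    rep(bx(455,290,50,56,75),"tin2 top"); rep(bx(456,-149,50,56,75),"tin1 top")
    t=bx(627,11,30,20,80); rep(t,"spindle"); print(t[:,2].max())
    hsv=cv2.cvtColor(p["img"],cv2.COLOR_RGB2HSV); m=(hsv[...,1]<60)&(abs(w[...,0]-638)<75)&(abs(w[...,1]-231)<110)
    k=cv2.morphologyEx(m.astype(np.uint8),cv2.MORPH_OPEN,np.ones((3,3),np.uint8))>0
    rep(w[k],"tin tray")
```

```text
top bench 0.4
tin2 top 190 z 60.6 med [454.5 274.4] rect [455.1 275.6] [49.6 49.7] 23.4
tin1 top 203 z 61.4 med [ 457.  -151.5] rect [ 457.1 -151.6] [49.1 50.1] 43.5
spindle 23 z 56.3 med [625.1   9.5] rect [626.9   8.1] [10.  12.8] 86.3
67.48469314600905
tin tray 1400 z 2.8 med [637.3 228.1] rect [637.9 228. ] [170.6  92. ] 80.9
side bench -0.0
tin2 top 379 z 61.3 med [454.5 281.9] rect [455.5 279.3] [50.  49.1] 10.2
tin1 top 132 z 60.7 med [ 456.1 -144.3] rect [ 456.2 -148. ] [50.2 49.2] 77.1
spindle 71 z 42.2 med [627.4  15.4] rect [629.3  13.6] [12.2 14. ] 73.3
62.17283195793866
tin tray 2290 z 3.0 med [640.  238.9] rect [638.2 231.5] [173.   91.4] 80.6
```

Emit:
carry_out(commands=[[[0.3, -0.1, 0.2], [0, 0, -0.06], 1], [[0.6, -0.2, 0.5], [0, 0, -0.12], 1], [[0.957, -0.3, 0.8], [0, 0, -0.18], 1], [[0.957, -0.3, 0.8], [0, 0, -0.24], 1], [[0.957, -0.3, 0.8], [0, 0, -0.3], 1], [[0.957, -0.3, 0.8], [0, 0, -0.3655], 1], [[0.957, -0.3, 0.8], [0, 0, -0.3655], 1]], force=15)

```text
clock: 1.98
tcp_pos: [315.7, -421.6, 123.5]
eef_rot: [0.0, 0.707, 0.707, -0.0]
ft_force: [-0.7, -0.6, -1.0]
opening: 94.1
gripper_force: 0.0
```

Emit:
carry_out(commands=[[[0.5, 0.5, 0], [0, 0, 0], 1], [[1, 0.986, 0], [0, 0, 0], 1], [[1, 0.986, 0], [0, 0, 0], 1], [[1, 0.986, 0], [0, 0, 0], 1]])

```text
clock: 2.48
tcp_pos: [435.6, -299.6, 123.6]
eef_rot: [0.0, 0.706, 0.708, 0.0]
ft_force: [-1.3, -0.3, -0.3]
opening: 94.0
gripper_force: 0.0
```

Emit:
carry_out(commands=[[[0.013, 0, 0.4], [0, 0, 0], 1], [[0.013, 0, 0.75], [0, 0, 0], 1], [[0.013, 0, 0.86], [0, 0, 0], 1], [[0.013, 0, 0.86], [0, 0, 0], 1], [[0.013, 0, 0.86], [0, 0, 0], 0], [[0.013, 0, 0.86], [0, 0, 0], 0], [[0.013, 0, 0.86], [0, 0, 0], 0], [[0.013, 0, 0.86], [0, 0, 0], 0]])

```text
clock: 3.48
tcp_pos: [434.3, -300.5, 21.3]
eef_rot: [0.001, 0.707, 0.707, -0.0]
ft_force: [-0.8, 0.2, 4.5]
opening: 64.3
gripper_force: 15.0
```

Emit:
carry_out(commands=[[[0, 0, -0.3], [0, 0, 0], 0], [[0, 0, -0.65], [0, 0, 0], 0], [[0.3, 0.2, -0.85], [0, 0, 0], 0], [[0.7, 0.5, -0.85], [0, 0, 0], 0], [[1, 0.7, -0.85], [0, 0, 0], 0]])

```text
clock: 4.1
tcp_pos: [519.0, -178.3, 122.7]
eef_rot: [0.0, 0.707, 0.707, 0.0]
ft_force: [0.3, -0.9, -1.0]
opening: 64.5
gripper_force: 15.0
```

Emit:
carry_out(commands=[[[0.35, 0.25, 0], [0, 0, 0], 0], [[0.7, 0.5, 0], [0, 0, 0], 0], [[1, 0.7, 0], [0, 0, 0], 0]])

```text
clock: 4.47
tcp_pos: [602.5, -58.1, 121.8]
eef_rot: [-0.0, 0.707, 0.707, -0.0]
ft_force: [0.9, -0.5, -0.6]
opening: 64.8
gripper_force: 15.0
```

Emit:
carry_out(commands=[[[0.3, 0.1, 0], [0, 0, 0], 0], [[0.59, 0.21, 0], [0, 0, 0], 0], [[0.59, 0.21, 0], [0, 0, 0], 0], [[0.59, 0.21, 0], [0, 0, 0], 0]])

```text
clock: 4.97
tcp_pos: [626.7, 10.5, 121.7]
eef_rot: [-0.0, 0.707, 0.707, -0.001]
ft_force: [0.3, -0.7, -1.6]
opening: 64.4
gripper_force: 15.0
```

Run:
```python
from h import *
s=sense();print(s["tcp_pos"].round(1),s["opening"])
p=optics.get_image("side");save(p,"s1.png");c=p["img"][130:290,170:370];cv2.imwrite("pics/s1c.png",cv2.resize(c[...,::-1],None,fx=4,fy=3.6))
```

```text
[626.7  10.5 121.7] 64.41965159410175
```

View pics/s1c.png

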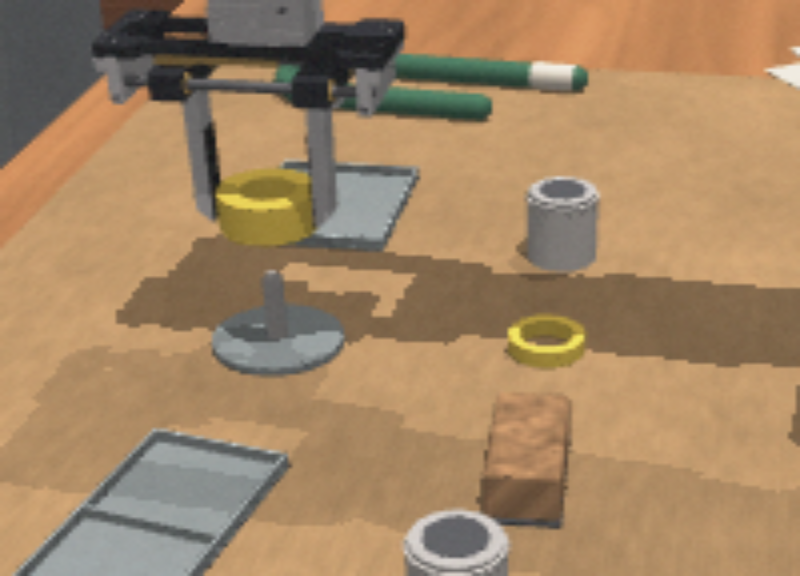

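The picture shows the roll held flat at (265,205), above the spindle at (273,300). I'll lower it.

Emit:
carry_out(commands=[[[0, 0, 0.3], [0, 0, 0], 0], [[0, 0, 0.5], [0, 0, 0], 0], [[0, 0, 0.65], [0, 0, 0], 0], [[0, 0, 0.76], [0, 0, 0], 0], [[0, 0, 0.76], [0, 0, 0], 0], [[0, 0, 0.76], [0, 0, 0], 0]])

```text
clock: 5.78
tcp_pos: [627.6, 10.7, 32.0]
eef_rot: [0.001, 0.707, 0.707, 0.0]
ft_force: [-0.4, 0.3, -0.6]
opening: 64.0
gripper_force: 15.0
```

Emit:
carry_out(commands=[[[0, 0, 0.012], [0, 0, 0], 0], [[0, 0, 0.012], [0, 0, 0], 0], [[0, 0, 0.012], [0, 0, 0], 1], [[0, 0, 0.012], [0, 0, 0], 1], [[0, 0, 0.012], [0, 0, 0], 1], [[0, 0, -0.3], [0, 0, 0], 1], [[0, 0, -0.75], [0, 0, 0], 1], [[0, 0, -0.75], [0, 0, 0], 1]])

```text
clock: 6.78
tcp_pos: [630.6, 10.6, 127.9]
eef_rot: [0.005, 0.707, 0.707, 0.004]
ft_force: [-0.4, 1.2, 0.9]
opening: 93.7
gripper_force: 0.0
```

Emit:
carry_out(commands=[[[-0.05, -0.5, 0], [0, 0, 0], 1], [[-0.1, -1, 0], [0, 0, 0], 1], [[-0.1, -1, 0], [0, 0, 0], 1]])

```text
clock: 7.15
tcp_pos: [501.3, -0.9, 117.9]
eef_rot: [-0.003, 0.707, 0.707, -0.002]
ft_force: [0.6, -0.5, -0.8]
opening: 93.8
gripper_force: 0.0
```

Emit:
carry_out(commands=[[[-0.066, -0.49, 0], [0, 0, 0], 1], [[-0.066, -0.49, 0], [0, 0, 0], 1], [[-0.066, -0.49, 0], [0, 0, 0], 1]])

```text
clock: 7.52
tcp_pos: [449.8, -9.3, 121.8]
eef_rot: [0.001, 0.707, 0.707, 0.001]
ft_force: [0.6, -1.3, 0.2]
opening: 94.1
gripper_force: 0.0
```

Run:
```python
from h import *
for n in("top","side"):
    p=optics.get_image(n); w=cloud(p); P=w[~np.isnan(w[...,0])]
    t=P[(abs(P[:,0]-627)<45)&(abs(P[:,1]-11)<45)&(P[:,2]>25)&(P[:,2]<44)]
    print(n,np.median(t,0).round(1),cv2.minAreaRect(t[:,:2].astype(np.float32)),np.percentile(t[:,2],95))
```

```text
top [626.    6.8  36.8] ((626.6569213867188, 7.54364013671875), (63.48286819458008, 64.5534439086914), 33.12905502319336) 42.45626579316622
side [624.3  18.8  36.2] ((626.280029296875, 12.210315704345703), (64.84473419189453, 63.26026916503906), 19.750455856323242) 39.32583269161706
```

Emit:
carry_out(commands=[[[0, 0, 0.4], [0, 0, 0], 1], [[0, 0, 0.75], [0, 0, 0], 1], [[0, 0, 0.865], [0, 0, 0], 1], [[0, 0, 0.865], [0, 0, 0], 1], [[0, 0, 0.865], [0, 0, 0], 0], [[0, 0, 0.865], [0, 0, 0], 0], [[0, 0, 0.865], [0, 0, 0], 0], [[0, 0, 0.865], [0, 0, 0], 0]], force=10)

```text
clock: 8.62
tcp_pos: [448.4, -9.2, 17.7]
eef_rot: [0.0, 0.707, 0.707, 0.0]
ft_force: [0.1, -0.3, -0.5]
opening: 57.0
gripper_force: 0.0
```

Emit:
carry_out(commands=[[[0, 0, 0], [0, 0, 0], 0], [[0, 0, 0], [0, 0, 0], 0], [[0, 0, 0], [0, 0, 0], 0], [[0, 0, 0], [0, 0, 0], 0]])

```text
clock: 9.12
tcp_pos: [448.3, -9.2, 17.5]
eef_rot: [0.0, 0.707, 0.707, 0.0]
ft_force: [-1.5, 0.1, 3.3]
opening: 50.4
gripper_force: 10.0
```

Emit:
carry_out(commands=[[[0, 0, -0.4], [0, 0, 0], 0], [[0, 0, -0.75], [0, 0, 0], 0], [[0, 0.3, -0.9], [0, 0, 0], 0], [[0.1, 0.7, -0.9], [0, 0, 0], 0], [[0.1, 1, -0.9], [0, 0, 0], 0]])

```text
clock: 9.75
tcp_pos: [569.9, 3.5, 125.2]
eef_rot: [0.0, 0.707, 0.707, 0.0]
ft_force: [0.7, -0.2, 0.8]
opening: 50.7
gripper_force: 10.0
```

Emit:
carry_out(commands=[[[0.066, 0.3, 0], [0, 0, 0], 0], [[0.066, 0.492, 0], [0, 0, 0], 0], [[0.066, 0.492, 0], [0, 0, 0], 0], [[0.066, 0.492, 0], [0, 0, 0], 0]])

```text
clock: 10.25
tcp_pos: [626.4, 10.8, 124.6]
eef_rot: [-0.001, 0.707, 0.707, -0.001]
ft_force: [-0.0, 0.3, -0.7]
opening: 50.6
gripper_force: 10.0
```

Run:
```python
from h import *
s=sense();print(s["tcp_pos"].round(1),s["opening"])
p=optics.get_image("side");c=p["img"][130:290,170:370];cv2.imwrite("pics/s2c.png",cv2.resize(c[...,::-1],None,fx=4,fy=3.6))
```

```text
[626.4  10.8 124.6] 50.590064943158396
```

View pics/s2c.png

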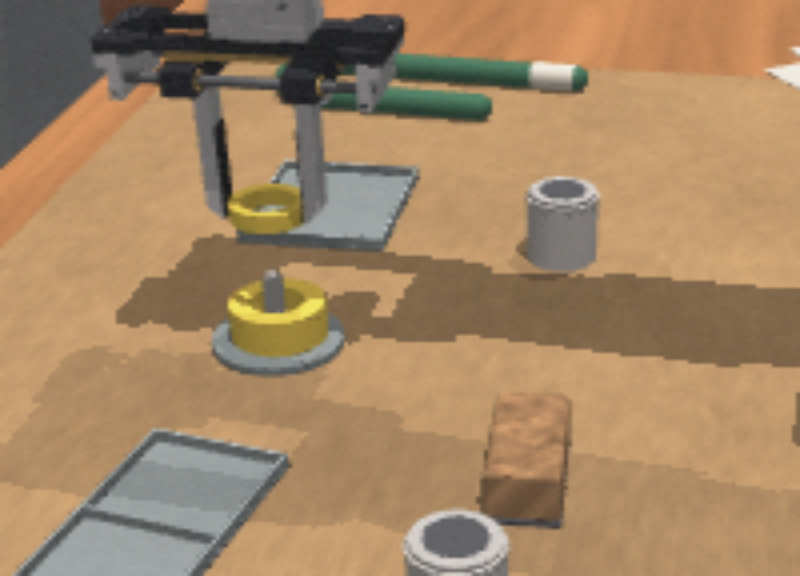

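The small roll is held flat at (265,208), and the big roll is seated on the stand at (278,318). I'll lower the small one.

Emit:
carry_out(commands=[[[0, 0, 0.3], [0, 0, 0], 0], [[0, 0, 0.48], [0, 0, 0], 0], [[0, 0, 0.56], [0, 0, 0], 0], [[0, 0, 0.56], [0, 0, 0], 0], [[0, 0, 0.565], [0, 0, 0], 0], [[0, 0, 0.565], [0, 0, 0], 0]])

```text
clock: 11.05
tcp_pos: [628.0, 10.7, 58.8]
eef_rot: [0.001, 0.707, 0.707, 0.001]
ft_force: [0.5, 0.7, -0.3]
opening: 50.7
gripper_force: 10.0
```

Now release it, retreat and go on to the block.

Emit:
carry_out(commands=[[[0, 0, 0.02], [0, 0, 0], 0], [[0, 0, 0.02], [0, 0, 0], 0], [[0, 0, 0.02], [0, 0, 0], 1], [[0, 0, 0.02], [0, 0, 0], 1], [[0, 0, 0.02], [0, 0, 0], 1], [[0, 0, 0.02], [0, 0, 0], 1], [[0, 0, -0.4], [0, 0, 0], 1], [[0, 0, -0.58], [0, 0, 0], 1]])

```text
clock: 12.05
tcp_pos: [628.6, 10.7, 130.2]
eef_rot: [0.002, 0.707, 0.707, 0.001]
ft_force: [-0.1, 0.6, 0.4]
opening: 93.7
gripper_force: 0.0
```

Emit:
carry_out(commands=[[[0.1, -0.2, 0], [0, 0, 0], 1], [[0.4, -0.6, 0], [0, 0, 0], 1], [[0.8, -1, 0], [0, 0, 0], 1], [[0.8, -1, 0], [0, 0, 0], 1]])

```text
clock: 12.55
tcp_pos: [504.7, 108.9, 127.1]
eef_rot: [-0.0, 0.706, 0.709, -0.0]
ft_force: [-0.2, 0.6, 0.5]
opening: 94.2
gripper_force: 0.0
```

Emit:
carry_out(commands=[[[0.3, -0.575, 0], [0, 0, -0.025], 1], [[0.33, -0.575, 0], [0, 0, -0.025], 1], [[0.33, -0.575, 0], [0, 0, -0.025], 1]])

```text
clock: 12.92
tcp_pos: [438.9, 146.4, 127.6]
eef_rot: [0.001, 0.678, 0.735, 0.001]
ft_force: [0.5, -0.0, -0.4]
opening: 93.7
gripper_force: 0.0
```

Run:
```python
from h import *
print(sense()["tcp_pos"].round(1))
p=optics.get_image("side");c=p["img"][130:290,170:370];cv2.imwrite("pics/s3c.png",cv2.resize(c[...,::-1],None,fx=4,fy=3.6))
```

```text
[438.9 146.4 127.6]
```

View pics/s3c.png

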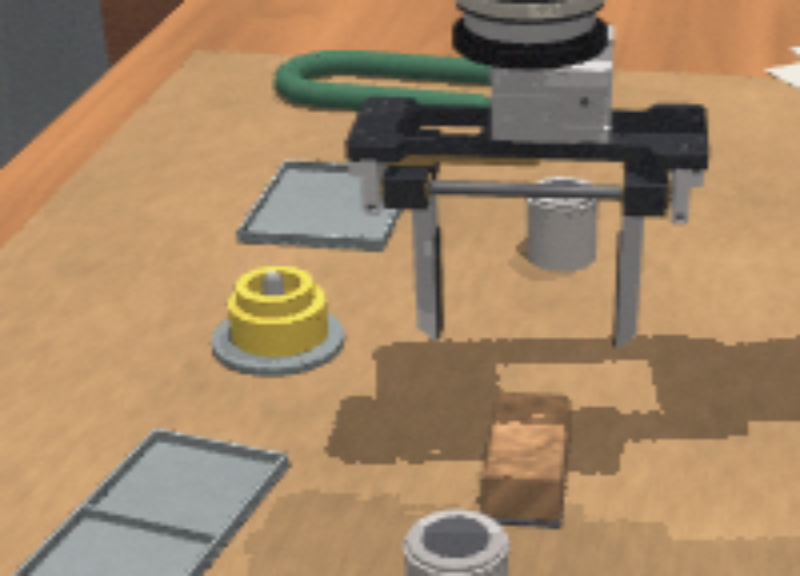

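Both rolls are stacked on the spindle at (277,310), and the gripper is over the block at (525,455). Next I grasp the block.

Emit:
carry_out(commands=[[[0, 0, 0.4], [0, 0, 0], 1], [[0, 0, 0.72], [0, 0, 0], 0.8], [[0, 0, 0.83], [0, 0, 0], 0.7], [[0, 0, 0.83], [0, 0, 0], 0.6], [[0, 0, 0.83], [0, 0, 0], 0], [[0, 0, 0.83], [0, 0, 0], 0], [[0, 0, 0.83], [0, 0, 0], 0], [[0, 0, 0.83], [0, 0, 0], 0]], force=15)

```text
clock: 13.98
tcp_pos: [439.4, 146.6, 29.0]
eef_rot: [0.001, 0.679, 0.734, 0.001]
ft_force: [-0.3, -0.2, 6.6]
opening: 43.9
gripper_force: 15.0
```

Emit:
carry_out(commands=[[[0, 0, -0.3], [0, 0, 0], 0], [[0, 0, -0.7], [0, 0, 0.025], 0], [[0, 0, -0.85], [0, 0, 0.025], 0], [[0, 0, -0.85], [0, 0, 0.025], 0]])

```text
clock: 14.48
tcp_pos: [439.1, 146.6, 130.9]
eef_rot: [0.001, 0.707, 0.707, 0.001]
ft_force: [0.5, -0.1, -0.8]
opening: 44.1
gripper_force: 15.0
```

Emit:
carry_out(commands=[[[-0.3, 0.2, 0], [0, 0, 0], 0], [[-0.65, 0.4, 0], [0, 0, 0], 0], [[-0.982, 0.578, 0], [0, 0, 0], 0]])

```text
clock: 14.85
tcp_pos: [507.0, 27.5, 127.1]
eef_rot: [-0.001, 0.707, 0.707, -0.001]
ft_force: [0.7, 0.6, -1.3]
opening: 43.5
gripper_force: 15.0
```

Emit:
carry_out(commands=[[[-0.35, 0.2, 0], [0, 0, 0], 0], [[-0.7, 0.4, 0], [0, 0, 0], 0], [[-0.982, 0.578, 0], [0, 0, 0], 0]])

```text
clock: 15.22
tcp_pos: [576.5, -90.7, 126.8]
eef_rot: [-0.002, 0.707, 0.707, -0.001]
ft_force: [-0.1, 0.7, -0.2]
opening: 44.2
gripper_force: 15.0
```

Emit:
carry_out(commands=[[[-0.35, 0.2, 0], [0, 0, 0], 0], [[-0.7, 0.4, 0], [0, 0, 0], 0], [[-0.982, 0.578, 0], [0, 0, 0], 0], [[-0.982, 0.578, 0], [0, 0, 0], 0], [[-0.982, 0.578, 0], [0, 0, 0], 0]])

```text
clock: 15.85
tcp_pos: [645.4, -206.2, 127.3]
eef_rot: [-0.002, 0.707, 0.707, -0.001]
ft_force: [-0.8, -0.1, -0.6]
opening: 43.9
gripper_force: 15.0
```

Emit:
carry_out(commands=[[[0, 0, 0.35], [0, 0, 0], 0], [[0, 0, 0.6], [0, 0, 0], 0], [[0, 0, 0.74], [0, 0, 0], 0], [[0, 0, 0.785], [0, 0, 0], 0], [[0, 0, 0.785], [0, 0, 0], 0], [[0, 0, 0.785], [0, 0, 0], 0]])

```text
clock: 16.6
tcp_pos: [647.4, -207.5, 37.2]
eef_rot: [0.001, 0.707, 0.707, 0.001]
ft_force: [0.0, -0.0, -0.1]
opening: 44.0
gripper_force: 15.0
```

Emit:
carry_out(commands=[[[0, 0, 0.03], [0, 0, 0], 0], [[0, 0, 0.035], [0, 0, 0], 0], [[0, 0, 0.035], [0, 0, 0], 0]])

```text
clock: 16.98
tcp_pos: [646.9, -207.4, 32.0]
eef_rot: [0.001, 0.707, 0.707, 0.0]
ft_force: [-1.4, 0.0, 3.0]
opening: 44.0
gripper_force: 15.0
```

Emit:
carry_out(commands=[[[0, 0, 0], [0, 0, 0], 0.75], [[0, 0, 0], [0, 0, 0], 0.75], [[0, 0, 0], [0, 0, 0], 0.75], [[0, 0, -0.3], [0, 0, 0], 0.85], [[0, 0, -0.7], [0, 0, 0], 1], [[0, 0, -0.85], [0, 0, 0], 1]])

```text
clock: 17.73
tcp_pos: [648.0, -207.7, 137.1]
eef_rot: [0.003, 0.707, 0.707, 0.001]
ft_force: [0.7, -0.0, -0.1]
opening: 93.2
gripper_force: 0.0
```

Emit:
carry_out(commands=[[[0.15, -0.4, 0], [0, 0, 0], 1], [[0.3, -0.8, 0], [0, 0, 0], 1], [[0.3, -0.8, 0], [0, 0, 0], 1]])

```text
clock: 18.1
tcp_pos: [546.1, -169.2, 130.3]
eef_rot: [-0.003, 0.707, 0.707, -0.001]
ft_force: [-0.4, -0.3, 0.1]
opening: 94.2
gripper_force: 0.0
```

Emit:
carry_out(commands=[[[0.1, -0.4, 0], [0, 0, 0], 1], [[0.175, -0.785, 0], [0, 0, 0], 1], [[0.175, -0.785, 0], [0, 0, 0], 1], [[0.175, -0.785, 0], [0, 0, 0], 1]])

```text
clock: 18.6
tcp_pos: [457.7, -150.8, 133.6]
eef_rot: [0.001, 0.707, 0.707, 0.0]
ft_force: [0.9, -0.7, 0.1]
opening: 93.9
gripper_force: 0.0
```

Run:
```python
from h import *
print(sense()["tcp_pos"].round(1))
p=optics.get_image("top");c=p["img"][130:270,150:400];cv2.imwrite("pics/s4c.png",cv2.resize(c[...,::-1],None,fx=3.2,fy=3.2))
```

```text
[ 457.7 -150.8  133.6]
```

View pics/s4c.png

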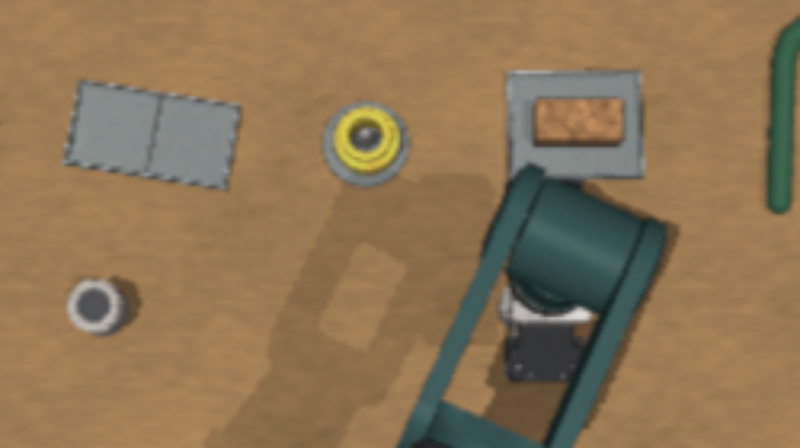

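The block lies centred in its tray at (578,121) and the rolls are on the stand at (366,137). Next is the first tin.

Emit:
carry_out(commands=[[[0, -0.005, 0.35], [0, 0, 0], 1], [[0, -0.005, 0.65], [0, 0, 0], 0.9], [[0, -0.005, 0.78], [0, 0, 0], 0.8], [[0, -0.005, 0.78], [0, 0, 0], 0.7], [[0, -0.005, 0.78], [0, 0, 0], 0], [[0, -0.005, 0.78], [0, 0, 0], 0], [[0, -0.005, 0.78], [0, 0, 0], 0], [[0, -0.005, 0.78], [0, 0, 0], 0]], force=20)

```text
clock: 19.65
tcp_pos: [457.0, -150.8, 41.2]
eef_rot: [0.002, 0.707, 0.707, 0.001]
ft_force: [0.7, 0.6, 6.2]
opening: 51.4
gripper_force: 20.0
```

Emit:
carry_out(commands=[[[0, 0, -0.2], [0, 0, 0], 0], [[0, 0, -0.5], [0, 0, 0], 0], [[0, 0, -0.75], [0, 0, 0], 0], [[0, 0, -0.85], [0, 0, 0], 0], [[0, 0, -0.85], [0, 0, 0], 0]])

```text
clock: 20.27
tcp_pos: [455.6, -150.2, 141.4]
eef_rot: [0.0, 0.707, 0.707, 0.0]
ft_force: [-0.1, 0.2, -1.3]
opening: 51.5
gripper_force: 20.0
```

Emit:
carry_out(commands=[[[0.12, 0.06, 0], [0, 0, 0], 0], [[0.36, 0.18, 0], [0, 0, 0], 0], [[0.65, 0.33, 0], [0, 0, 0], 0], [[0.942, 0.483, 0], [0, 0, 0], 0]])

```text
clock: 20.78
tcp_pos: [513.2, -34.9, 139.5]
eef_rot: [-0.001, 0.707, 0.707, -0.001]
ft_force: [0.8, -0.1, -1.8]
opening: 51.7
gripper_force: 20.0
```

Emit:
carry_out(commands=[[[0.3, 0.15, 0], [0, 0, 0], 0], [[0.6, 0.3, 0], [0, 0, 0], 0], [[0.942, 0.483, 0], [0, 0, 0], 0]])

```text
clock: 21.15
tcp_pos: [570.9, 78.2, 139.4]
eef_rot: [-0.001, 0.707, 0.707, -0.001]
ft_force: [-0.1, 0.1, -0.7]
opening: 52.0
gripper_force: 20.0
```

Emit:
carry_out(commands=[[[0.3, 0.15, 0], [0, 0, 0], 0], [[0.6, 0.3, 0], [0, 0, 0], 0], [[0.8, 0.41, 0], [0, 0, 0], 0], [[0.942, 0.483, 0], [0, 0, 0], 0], [[0.942, 0.483, 0], [0, 0, 0], 0], [[0.942, 0.483, 0], [0, 0, 0], 0]])

```text
clock: 21.9
tcp_pos: [628.5, 188.9, 140.1]
eef_rot: [-0.001, 0.707, 0.707, -0.001]
ft_force: [-0.9, 0.7, -1.5]
opening: 51.5
gripper_force: 20.0
```

Emit:
carry_out(commands=[[[0, 0.012, 0.25], [0, 0, 0], 0], [[0, 0.012, 0.5], [0, 0, 0], 0], [[0, 0.012, 0.7], [0, 0, 0], 0], [[0, 0.012, 0.77], [0, 0, 0], 0], [[0, 0.012, 0.785], [0, 0, 0], 0], [[0, 0.012, 0.785], [0, 0, 0], 0], [[0, 0.012, 0.785], [0, 0, 0], 0]])

```text
clock: 22.78
tcp_pos: [631.7, 189.1, 48.8]
eef_rot: [0.001, 0.707, 0.707, 0.001]
ft_force: [0.9, 1.1, -1.8]
opening: 51.9
gripper_force: 20.0
```

Emit:
carry_out(commands=[[[0, 0, 0.02], [0, 0, 0], 0], [[0, 0, 0.035], [0, 0, 0], 0], [[0, 0, 0.035], [0, 0, 0], 0], [[0, 0, 0.035], [0, 0, 0], 0]])

```text
clock: 23.28
tcp_pos: [631.1, 189.2, 44.3]
eef_rot: [0.0, 0.707, 0.707, 0.0]
ft_force: [-2.5, -0.5, 5.3]
opening: 51.7
gripper_force: 20.0
```

Emit:
carry_out(commands=[[[0, 0, 0], [0, 0, 0], 0.8], [[0, 0, 0], [0, 0, 0], 0.9], [[0, 0, 0], [0, 0, 0], 1], [[0, 0, 0], [0, 0, 0], 1], [[0, 0, -0.3], [0, 0, 0], 1], [[0, 0, -0.7], [0, 0, 0], 1], [[0, 0, -0.8], [0, 0, 0], 1]])

```text
clock: 24.15
tcp_pos: [633.0, 189.5, 143.8]
eef_rot: [0.002, 0.707, 0.707, 0.003]
ft_force: [-0.0, -0.3, 0.2]
opening: 94.2
gripper_force: 0.0
```

Emit:
carry_out(commands=[[[0.2, -0.4, 0], [0, 0, 0], 1], [[0.4, -0.8, 0], [0, 0, 0], 1], [[0.4, -0.8, 0], [0, 0, 0], 1]])

```text
clock: 24.52
tcp_pos: [531.2, 238.2, 137.5]
eef_rot: [-0.001, 0.706, 0.708, -0.002]
ft_force: [0.7, 0.2, -0.1]
opening: 93.8
gripper_force: 0.0
```

Emit:
carry_out(commands=[[[0.2, -0.4, 0], [0, 0, 0], 1], [[0.335, -0.665, 0], [0, 0, 0], 1], [[0.335, -0.665, 0], [0, 0, 0], 1], [[0.335, -0.665, 0], [0, 0, 0], 1]])

```text
clock: 25.02
tcp_pos: [456.2, 276.6, 138.7]
eef_rot: [0.001, 0.707, 0.707, -0.0]
ft_force: [-0.6, 0.4, 0.4]
opening: 94.2
gripper_force: 0.0
```

Run:
```python
from h import *
print(sense()["tcp_pos"].round(1))
p=optics.get_image("side");c=p["img"][170:380,140:390];cv2.imwrite("pics/s5c.png",cv2.resize(c[...,::-1],None,fx=2.8,fy=2.8))
```

```text
[456.2 276.6 138.7]
```

View pics/s5c.png

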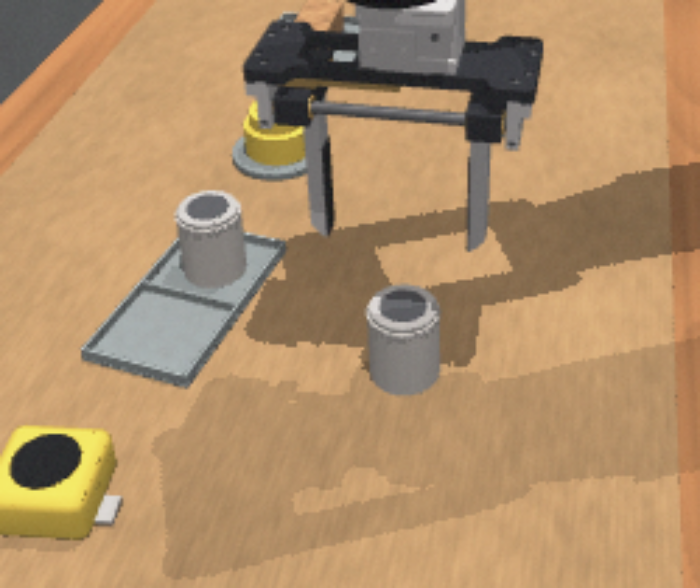

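The first tin stands in the far bay at (211,240), and the second is below the gripper at (404,340). I'll grasp that one: 98 mm down.

Emit:
carry_out(commands=[[[0, 0, 0.35], [0, 0, 0], 1], [[0, 0, 0.65], [0, 0, 0], 0.9], [[0, 0, 0.82], [0, 0, 0], 0.8], [[0, 0, 0.82], [0, 0, 0], 0.7], [[0, 0, 0.82], [0, 0, 0], 0], [[0, 0, 0.82], [0, 0, 0], 0], [[0, 0, 0.82], [0, 0, 0], 0], [[0, 0, 0.82], [0, 0, 0], 0]], force=20)

```text
clock: 26.08
tcp_pos: [456.3, 277.4, 42.1]
eef_rot: [0.001, 0.707, 0.707, 0.001]
ft_force: [0.8, -1.5, 3.3]
opening: 51.5
gripper_force: 20.0
```

Emit:
carry_out(commands=[[[0, 0, -0.2], [0, 0, 0], 0], [[0, 0, -0.5], [0, 0, 0], 0], [[0, 0, -0.75], [0, 0, 0], 0], [[0, 0.1, -0.83], [0, 0, 0], 0], [[0, 0.3, -0.83], [0, 0, 0], 0], [[0, 0.6, -0.83], [0, 0, 0], 0], [[0, 0.9, -0.83], [0, 0, 0], 0]])

```text
clock: 26.95
tcp_pos: [563.2, 277.3, 139.7]
eef_rot: [-0.0, 0.707, 0.707, -0.001]
ft_force: [0.5, 0.2, -2.3]
opening: 51.9
gripper_force: 20.0
```

Emit:
carry_out(commands=[[[-0.025, 0.3, 0], [0, 0, 0], 0], [[-0.05, 0.5, 0], [0, 0, 0], 0], [[-0.05, 0.63, 0], [0, 0, 0], 0], [[-0.05, 0.68, 0], [0, 0, 0], 0], [[-0.05, 0.68, 0], [0, 0, 0], 0], [[-0.05, 0.68, 0], [0, 0, 0], 0]])

```text
clock: 27.7
tcp_pos: [643.9, 271.4, 140.2]
eef_rot: [-0.0, 0.707, 0.707, -0.0]
ft_force: [0.3, -0.1, -0.9]
opening: 51.7
gripper_force: 20.0
```

Emit:
carry_out(commands=[[[0, 0, 0.25], [0, 0, 0], 0], [[0, 0, 0.5], [0, 0, 0], 0], [[0, 0, 0.7], [0, 0, 0], 0], [[0, 0, 0.76], [0, 0, 0], 0], [[0, 0, 0.775], [0, 0, 0], 0], [[0, 0, 0.775], [0, 0, 0], 0], [[0, 0, 0.775], [0, 0, 0], 0]])

```text
clock: 28.58
tcp_pos: [645.4, 271.5, 48.9]
eef_rot: [0.001, 0.707, 0.707, 0.001]
ft_force: [1.0, 0.2, -0.9]
opening: 51.6
gripper_force: 20.0
```

Emit:
carry_out(commands=[[[0, 0, 0.02], [0, 0, 0], 0], [[0, 0, 0.03], [0, 0, 0], 0], [[0, 0, 0.03], [0, 0, 0], 0], [[0, 0, 0.03], [0, 0, 0], 0]])

```text
clock: 29.08
tcp_pos: [645.0, 271.3, 45.1]
eef_rot: [0.0, 0.707, 0.707, 0.001]
ft_force: [-2.0, -0.8, 5.8]
opening: 51.7
gripper_force: 20.0
```

Emit:
carry_out(commands=[[[0, 0, 0], [0, 0, 0], 0.8], [[0, 0, 0], [0, 0, 0], 0.9], [[0, 0, 0], [0, 0, 0], 1], [[0, 0, 0], [0, 0, 0], 1], [[0, 0, -0.3], [0, 0, 0], 1], [[0, 0, -0.7], [0, 0, 0], 1], [[0, 0, -0.9], [0, 0, 0], 1], [[0, 0, -0.9], [0, 0, 0], 1]])

```text
clock: 30.08
tcp_pos: [646.1, 271.7, 155.1]
eef_rot: [0.001, 0.707, 0.707, 0.003]
ft_force: [0.4, -0.8, -0.5]
opening: 94.2
gripper_force: 0.0
```

Emit:
carry_out(commands=[[[0, -0.4, 0], [0, 0, 0], 1], [[0, -0.8, 0], [0, 0, 0], 1], [[0, -1, 0], [0, 0, 0], 1], [[0, -1, 0], [0, 0, 0], 1]])

```text
clock: 30.58
tcp_pos: [522.6, 271.1, 149.9]
eef_rot: [-0.001, 0.707, 0.708, -0.001]
ft_force: [-0.9, -0.1, -0.3]
opening: 94.2
gripper_force: 0.0
```

Emit:
carry_out(commands=[[[0, -0.4, 0], [0, 0, 0], 1], [[0, -0.8, 0], [0, 0, 0], 1], [[0, -1, 0], [0, 0, 0], 1], [[0, -1, 0], [0, 0, 0], 1]])

```text
clock: 31.08
tcp_pos: [404.3, 271.1, 150.9]
eef_rot: [0.0, 0.707, 0.707, -0.0]
ft_force: [0.3, -0.3, 0.0]
opening: 93.9
gripper_force: 0.0
```

Run:
```python
from h import *
p=optics.get_image("side");c=p["img"][120:400,100:400];cv2.imwrite("pics/s6c.png",cv2.resize(c[...,::-1],None,fx=2.1,fy=2.1))
p=optics.get_image("top");c=p["img"][110:290,100:450];cv2.imwrite("pics/s7c.png",cv2.resize(c[...,::-1],None,fx=2.2,fy=2.2))
```

```text
(no output)
```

View pics/s6c.png

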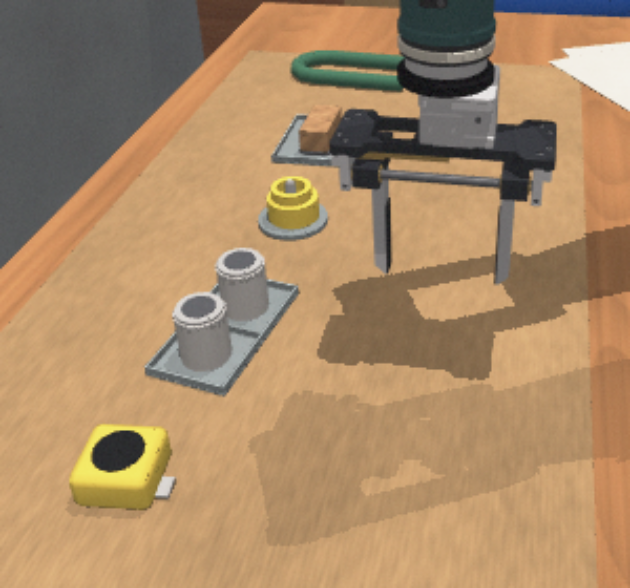

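View pics/s7c.png

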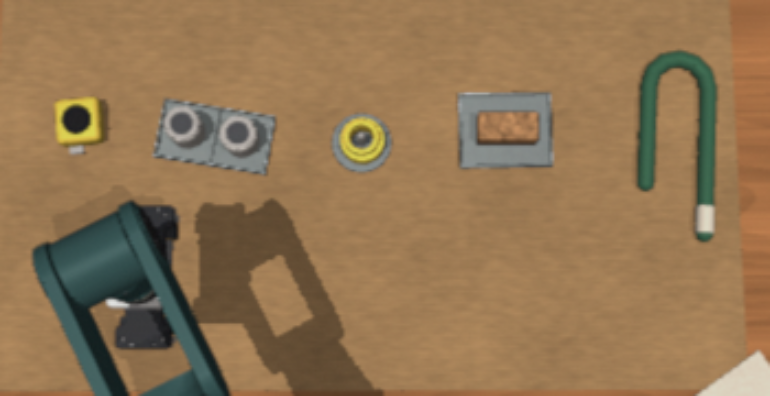

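In the last top view the tins stand upright, one per bay, at (185,125) and (240,133). The rolls are stacked on the spindle at (361,138) and the block lies in its tray at (508,127). The tape measure (78,120) and the tube (680,140) haven't moved, so I'm handing in.

```bash
python3 -c "
from workcell import job
print(job.finish_job())"
```

```text
the job is handed in; nothing more can be done
None
```

The job is handed in at about 31 s on the robot's clock: each tin stands upright in its own bay, the block lies sole down in the plain tray, the small roll sits on the big one on the spindle, and the tape measure and green tube were left untouched.

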